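# Unstack the control boards

## Robot

A 7-joint arm with a two-finger parallel gripper is mounted at the origin on the work surface. World frame = base frame: x ahead of the robot, y to its left, z up, the work surface at z = 0. Lengths are in m, angles in rad, forces in N, time in s.
With the tool pointing down it reaches from about 0.4 to 0.875 m from the base axis. Payload 19.3 kg.
Tool frame: the origin (TCP) lies at the very end of the fingers, on their centre line; the grasp point (between the pads) lies 19 mm behind it; z points along the fingers, y is the direction in which the jaws open and shut (so a half turn about z gives the same grasp; the last joint's range is limited). The gripper opens to 85 mm and grips with 20 to 120 N. Pads are 22 mm wide; open, the fingers measure 114 mm over their backs; the gripper's body (76 mm by 85 mm) begins 54 mm behind the grasp point. The pads swing forward as they close: fully open they stand 13 mm farther back than shut.
Start: joints at [-1.235, 0.521, -0.036, 1.599, 0.021, 1.021, -0.113], TCP at [0.247, 0.574, 0.231] pointing down, gripper open.
Joint ranges: [-2.91, 2.91], [-0.3, 2.13], [-1.5, 1.42], [0.17, 2.43], [-1.26, 4.41], [0.16, 1.93], [-2.52, 2.52]. Speed limits (rad/s): [1.89, 1.89, 2.39, 2.39, 3.01, 3.01, 3.01].

## Interface

Orientations are given as [roll, pitch, yaw] about the fixed x, y, z axes, in that order (R = Rz(yaw) Ry(pitch) Rx(roll)).
In Python, from workcell import bot, grab_frame, calibration, workorder gives the robot as it stands.
- The arm moves only by the tool move_arm, never from a script. Its arguments are lists of equal length, an entry for each row: "jaw": the closure in counts, from 0 (fully open) to 255 (shut); "dp": the shift along the tool's x, y, z in units of 800 mm (1.0 is 800 mm), a list of three; "rotation": the turn, a rotation vector about the tool's x, y, z in units of pi rad (1.0 is pi rad), a list of three. In form: {"jaw": [jaw, ...], "dp": [[dx, dy, dz], ...], "rotation": [[rx, ry, rz], ...]}. A call has 1 to 10 rows; each row shifts and turns the commanded pose from where the row before left it, along the tool's axes as they then stand; what a row does not reach is not made up. A row lasts 1/8 s, in which the tool goes at most 62.5 mm and 10.7 degrees, less where a joint would pass 70% of its speed; a pose out of reach is approached as far as the arm can. A call with a number of a shift or a turn outside -1 to 1 is refused whole. A call with a gripper value outside its range is refused whole. The fingers move at their own pace and stop on an object; "squeeze" is the grip in N (left out, the last holds). Time passes only in rows, so rows that do not move let the fingers close. It gives the time, the measured TCP pose, the force and the opening at its end, in the units of the state.
- bot.observe(): the state, without advancing time (a new reading comes with each control period).
- grab_frame(name): name is "side" or "top" or "wrist"; returns the picture (420x560x3 uint8, blue, green, red); there is no depth.
- calibration(name): a dict with "camera_matrix" (3x3 intrinsics, pixels), "T" (4x4, takes a point from camera to world coordinates). Camera axes: x right, y down, z forward; pixel columns grow to the right and rows downward; lengths in m; the calibration is good to about 2 mm. A picture is of the moment at which its call begins: read the wrist's pose just before it. calibration takes no time and is no camera call; for the wrist camera it gives the pose at the moment of the call.
- workorder.job_done(): hands the job in, once; it reports no verdict.
The state is a dict: "clock": time; "qpos": joint angles; "qd": joint speeds; "joint_efforts": joint torques, N m; "position": TCP position; "tool_rot": TCP orientation; "force": force on the tool from outside, world axes, zero at the start; "moment": the same for the moment, N m; "grip_width": finger opening in m.
Only numpy, scipy, OpenCV 4.12 (cv2) and the standard library are available. Lean on these libraries where they do the work, as an engineer would, in place of code of your own. Each camera call takes 0.05 s, during which the arm holds its last target. There are 200 camera calls.

## Task

Clear the stack down to its lowest circuit board, which stays level and undisturbed in its holder. Lay the upper circuit board right way up and flat in the grey tray, and put the two white spacer plates aside in a neat pile on the black rubber mat, flat, one squarely on top of the other. Keep the boards upright, do not drop anything, and leave the other things on the bench where they are.

Things in the scene. Friction and masses are not known exactly. Their poses are not given: they have to be found in the camera images.
- spacer_up_centre (a point): Upper spacer plate, top of the stack: plain white plastic plate, 150 (x) x 54 (y) x 10 mm thick, flat on both faces, about 90 g. This point is its centre, half-way up. Grasp it across the 54 mm. Rests loose on the upper board's pillars, its underside 34 mm above that board's underside, 8 mm clear of the transformer.
- board_up_centre (a point): Upper board, second from the top: green, 130 (x) x 60 (y) x 4 mm, 160 g, z up. Point: centre of the dark transformer in its middle (34 x 28 (y) x 22 mm high), 15 mm above the board's underside, 11 mm below the transformer's top. Brass pillars 30 mm high on its upper face at x +-58, y +-21; parts up to 14 mm high at both ends. Loose on the lower spacer; lift it by the transformer.
- spacer_low_centre (a point): Lower spacer plate, third from the top: plain white plastic plate, 150 (x) x 54 (y) x 10 mm thick, flat on both faces, about 90 g. This point is its centre, half-way up. Grasp it across the 54 mm. Rests loose on the lowest board's pillars in the same way.
- board_low_centre (a point): Lowest board, stays in the holder: green, 130 (x) x 60 (y) x 4 mm, 160 g, z up. Point: centre of the dark transformer in its middle (34 x 28 (y) x 22 mm high), 15 mm above the board's underside, 11 mm below the transformer's top. Brass pillars 30 mm high on its upper face at x +-58, y +-21; parts up to 14 mm high at both ends. Loose between low lips of the holder.
- holder: Fixed aluminium block that carries the stack, 170 (x) x 100 (y) x 16 mm high, with black lips rising 4 to 6 mm above it around the lowest board. Origin: centre of its underside, on the table. The stack's long side lies roughly along its x. The stack's top is 104 mm above the table.
- mat_top (a point): Centre of the upper face of the black rubber mat, fixed flat on the table: 200 (its x) x 110 (its y) x 4 mm thick. It is bare at the start.
- tray_in (a point): Centre of the inner floor (4 mm above the table) of a fixed grey open tray: inside 202 (its x) x 122 (its y) mm, walls 4 mm thick, rim 20 mm above the inner floor. Empty at the start.
- screwdriver_grip (a point): Handle of a screwdriver, 190 mm long, amber handle about 30 mm thick, lying on the table; a bystander.
- reel_mid (a point): Middle of a small metal solder reel standing on its flange, 56 mm across, 40 mm high; a bystander.

How it is judged:
At the end, for the whole second after the job is handed in: Spacers flat on the mat, one on the other (either order), centres within 20 mm, long sides within 15 deg, centres within 70 x 50 mm of the mat centre; upper board right way up, flat on the tray floor; lowest board level, within 12 mm of its start; all at rest (((z of spacer_up_centre in the frame of mat_top between 0.001 and 0.01 m and z of spacer_low_centre in the frame of mat_top between 0.011 and 0.02 m) or (z of spacer_low_centre in the frame of mat_top between 0.001 and 0.01 m and z of spacer_up_centre in the frame of mat_top between 0.011 and 0.02 m)) and x of spacer_up_centre in the frame of mat_top between -0.07 and 0.07 m and y of spacer_up_centre in the frame of mat_top between -0.05 and 0.05 m and x of spacer_low_centre in the frame of mat_top between -0.07 and 0.07 m and y of spacer_low_centre in the frame of mat_top between -0.05 and 0.05 m and horizontal distance between spacer_up_centre and spacer_low_centre below 0.02 m and angle between the x axis of spacer_up_centre and the x axis of spacer_low_centre, either way round below 0.26 rad and angle between each of spacer_up_centre, spacer_low_centre, board_up_centre's own z axis and vertical below 0.08 rad and z of board_up_centre in the frame of tray_in between 0.01 and 0.02 m and x of board_up_centre in the frame of tray_in between -0.09 and 0.09 m and y of board_up_centre in the frame of tray_in between -0.06 and 0.06 m and distance of board_low_centre from where it was at the start of the episode below 0.012 m and angle between board_low_centre's own z axis and vertical below 0.06 rad and linear speed of each of spacer_up, spacer_low, board_up, board_low below 0.02 m/s); the robot touches nothing.
It fails at once if a board is tipped by more than 45 degrees (angle between any of board_up_centre, board_low_centre's own z axis and vertical above 0.785 rad).
It fails at once if a board or spacer plate is dropped or thrown (falls free by more than about 20 mm) ((contact force between board_up and anything else below 0.01 N and linear speed of board_up above 0.65 m/s) or (contact force between spacer_up and anything else below 0.01 N and linear speed of spacer_up above 0.65 m/s) or (contact force between spacer_low and anything else below 0.01 N and linear speed of spacer_low above 0.65 m/s)).
It fails at once if another thing on the bench is moved by more than 30 mm (distance of any of screwdriver_grip, reel_mid from where it was at the start of the episode above 0.03 m).
It also fails if it takes over 72 s, if anything falls off the work surface, if the arm or the gripper's body presses on something with over 40 N, if the wrist force passes 120 N, or if a joint passes its speed limit or range.

## Working session

There is one attempt and no reset: what is moved stays moved. The work goes in short steps, Python scripts to look and compute and a tool call to move; the robot and the scene stay as the last step left them, time stands still between calls to the robot, and variables do not carry over. Pictures are saved under pics/ and viewed, about 8 in all and at most 12, crops included, and the job is handed in when it is done.

Besides the shell and the picture viewer there is one more tool, called after "Emit:" in YAML: its name, and indented under it one key for each argument. move_arm: Moves the arm, as the interface text tells. Shifts and turns lie within -1 to 1; 1 stands for 800 mm of shift or pi rad of turn. Its arguments: {"type":"object","properties":{"jaw":{"type":"array","items":{"type":"number"}},"dp":{"type":"array","items":{"type":"array","items":{"type":"number","minimum":-1,"maximum":1}}},"rotation":{"type":"array","items":{"type":"array","items":{"type":"number","minimum":-1,"maximum":1}}},"squeeze":{"type":"number"}},"required":["jaw","dp","rotation"]}

```bash
mkdir -p pics; ls; python3 - <<'E'
from workcell import bot, grab_frame, calibration
import cv2
print(bot.observe())
for n in("top","side"):
    cv2.imwrite(f"pics/{n}0.png",grab_frame(n)); c=calibration(n); print(n,c["camera_matrix"],c["T"])
E
```

```text
pics
{'clock': 0.0, 'qpos': array([-1.23517546,  0.52201732, -0.03632925,  1.60000066,  0.02123039,
        1.02110805, -0.11279024]), 'qd': array([ 0.00291598, -0.00034149, -0.00036546, -0.00074049, -0.00269926,
        0.00100507, -0.00158749]), 'joint_efforts': array([-1.12068621e-03, -9.27115059e+01,  1.97914526e+00, -3.69927406e+01,
        1.76789862e-02,  8.44591734e-03, -3.34044933e-05]), 'position': array([0.2466405 , 0.57390777, 0.2307263 ]), 'tool_rot': array([-3.14045010e+00,  1.07201778e-04,  2.73578900e+00]), 'force': array([ 0.00394456, -0.87696746, -0.48560574]), 'moment': array([ 0.00413843, -0.02716196,  0.04570681]), 'grip_width': 0.08543313864190513}
top [[419.52987725   0.         280.88970917]
 [  0.         419.52987725 212.30964593]
 [  0.           0.           1.        ]] [[-0.02482966 -0.99582699  0.08781852  0.43590853]
 [-0.99951594  0.02637647  0.01649725  0.00139554]
 [-0.01874475 -0.08736639 -0.99599987  1.0252505 ]
 [ 0.          0.          0.          1.        ]]
side [[379.82366157   0.         281.70104198]
 [  0.         379.82366157 207.90607554]
 [  0.           0.           1.        ]] [[ 0.96456894 -0.15876014  0.21071778  0.36642085]
 [-0.2635279  -0.61803161  0.7406686  -0.55711165]
 [ 0.0126416  -0.76995594 -0.63797182  0.55869383]
 [ 0.          0.          0.          1.        ]]
```

View pics/top0.png

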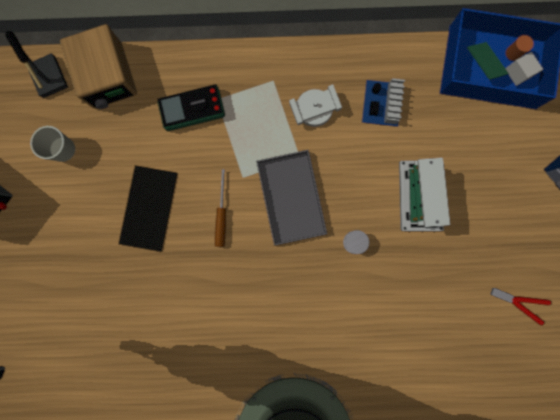

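View pics/side0.png

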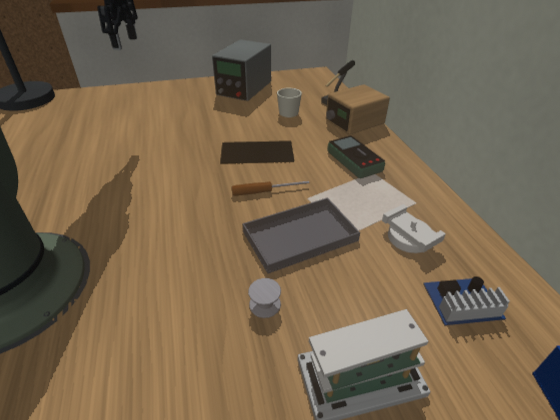

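Top view: the stack is at about (425,195), the tray at (292,198), the mat at (148,208), the screwdriver at (221,210) and the reel at (356,242). The side view agrees. Next I'll enlarge these areas.

```bash
python3 - <<'E'
import cv2, numpy as np
t=cv2.imread("pics/top0.png")
a=cv2.resize(t[150:240,392:457],None,fx=6,fy=6,interpolation=cv2.INTER_CUBIC)
b=cv2.resize(t[145:255,110:330],(400,200),interpolation=cv2.INTER_CUBIC)
s=cv2.imread("pics/side0.png")[310:415,295:435]
s=cv2.resize(s,(400,300),interpolation=cv2.INTER_CUBIC)
r=np.vstack([b,s,np.zeros((40,400,3),np.uint8)])
cv2.imwrite("pics/crop0.png",np.hstack([a,r]))
E
```

```text
(no output)
```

View pics/crop0.png

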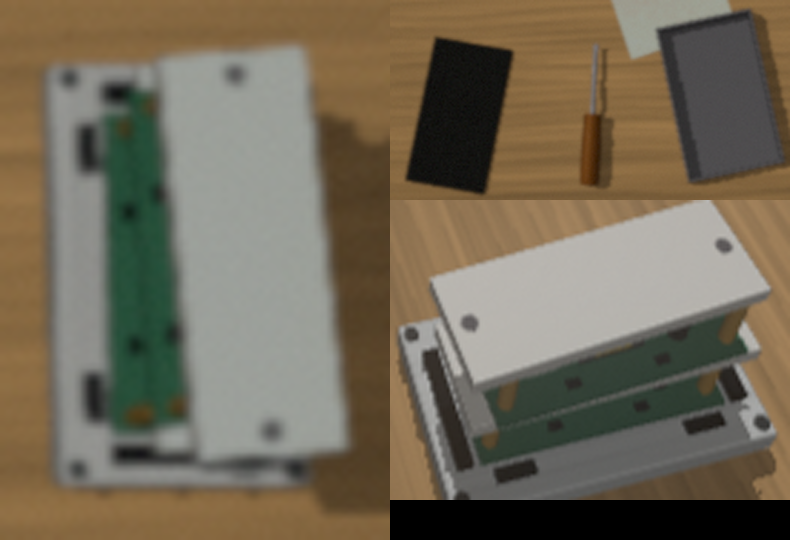

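Enlarged crops: the upper spacer's corners, in crop pixels, are (160,58), (303,47), (348,450) and (200,462). The stack's layers are slightly turned against each other.

```bash
cat > h.py <<'E'
import numpy as np, cv2
from workcell import bot, grab_frame, calibration
from scipy.spatial.transform import Rotation as R
def px2w(c,p,z):
    p=np.atleast_2d(np.array(p,float)); T=c["T"]
    d=np.c_[p,np.ones(len(p))]@np.linalg.inv(c["camera_matrix"]).T@T[:3,:3].T
    return T[:3,3]+d*((z-T[2,3])/d[:,2])[:,None]
def w2px(c,P):
    P=np.atleast_2d(P); q=(P-c["T"][:3,3])@c["T"][:3,:3]@c["camera_matrix"].T
    return q[:,:2]/q[:,2:]
def rect(W):
    (c,(w,h),a)=cv2.minAreaRect((W[:,:2]*1000).astype(np.float32)); b=cv2.boxPoints((c,(w,h),a))
    e=max([b[1]-b[0],b[2]-b[1]],key=np.linalg.norm); 
    return "c",np.round(W[:,:2].mean(0),4),"size",round(w,1),round(h,1),"long yaw",round(np.degrees(np.arctan2(e[1],e[0]))%180,1)
def go(p,yaw):
    "tool-frame shift(mm) and turn to put TCP at p with tool down and tool-x yaw (deg)"
    o=bot.observe(); A=R.from_euler("xyz",o["tool_rot"]); B=R.from_euler("xyz",[np.pi,0,np.radians(yaw)])
    d=A.inv().apply(np.array(p)-o["position"]); rv=(A.inv()*B).as_rotvec()
    print("yaw now",np.degrees(o["tool_rot"][2]).round(2),"dp",(d/.8).round(4),"mm",(d*1000).round(1),"rot",(rv/np.pi).round(4),"deg",np.degrees(rv).round(2))
E
python3 - <<'E'
from h import *
c=calibration("top")
P=np.array([(160,58),(303,47),(348,450),(200,462)])/6+(392,150)
print("spacer",rect(px2w(c,P,.104)))
P=np.array([(46,66),(55,485),(308,482)])/6+(392,150); W=px2w(c,P,.016); print("holder",W.round(4))
print("board low-left edge?",)
f=lambda L:np.array(L)/1.8182+(110,145)
print("mat",rect(px2w(c,f([(44,38),(123,52),(95,193),(16,180)]),.004)))
print("tray",rect(px2w(c,f([(267,30),(360,11),(397,163),(302,183)]),.024)))
print("screw",px2w(c,f([(205,45),(201,185)]),.015).round(3)); print("reel",px2w(c,[356,241],.04).round(3))
go([.5,-.3,.3],90)
c=calibration("wrist"); print(c, bot.observe()["position"])
E
```

```text
spacer ('c', array([ 0.5527, -0.3213]), 'size', 149.6, 53.8, 'long yaw', np.float32(2.9))
holder [[ 0.6423 -0.2734  0.016 ]
 [ 0.4728 -0.2686  0.016 ]
 [ 0.4714 -0.3688  0.016 ]]
board low-left edge?
mat ('c', array([0.5444, 0.3444]), 'size', 110.7, 196.1, 'long yaw', np.float32(169.2))
tray ('c', array([ 0.5584, -0.0101]), 'size', 211.3, 127.1, 'long yaw', np.float32(11.6))
screw [[0.633 0.158 0.015]
 [0.446 0.165 0.015]]
reel [[ 0.451 -0.156  0.04 ]]
yaw now 156.75 dp [-0.7223 -0.8788 -0.0856] mm [-577.8 -703.   -68.5] rot [-3.000e-04  2.000e-04  3.708e-01] deg [-5.000e-02  4.000e-02  6.675e+01]
{'camera_matrix': array([[289.80157914,   0.        , 278.48018791],
       [  0.        , 289.80157914, 205.73260231],
       [  0.        ,   0.        ,   1.        ]]), 'T': array([[ 0.3951936 ,  0.86808022,  0.30043092,  0.16856886],
       [ 0.91859485, -0.37262341, -0.13166354,  0.60748057],
       [-0.00234692,  0.32800689, -0.94467242,  0.37239753],
       [ 0.        ,  0.        ,  0.        ,  1.        ]])} [0.24663643 0.57394895 0.23077916]
```

```bash
cat >> h.py <<'E'
def plan(wps,vmax=.045,rmax=8,start=None):
    "wps: (x,y,z,yaw_deg,jaw,extra_rows); prints rounded rows in calls of 10"
    o=bot.observe(); p=o["position"].copy(); y=np.degrees(o["tool_rot"][2])
    if start: p=np.array(start[:3],float); y=start[3]
    rows=[]
    for x_,y_,z_,w,j,h in wps:
        g=np.array([x_,y_,z_]); dy=w-y
        n=max(1,int(np.ceil(max(np.linalg.norm(g-p)/vmax,abs(dy)/rmax))))
        if np.linalg.norm(g-p)<4e-4 and abs(dy)<.1: n=0
        p0,y0=p.copy(),y
        for k in range(1,n+1):
            B=R.from_euler("xyz",[np.pi,0,np.radians(y)])
            d=np.round(B.inv().apply(p0+(g-p0)*k/n-p)/.8,3)
            r=np.round(-(y0+dy*k/n-y)/180,3)
            p=p+B.apply(d*.8); y-=r*180
            rows.append((j,(d+0).tolist(),[0,0,r+0]))
        rows+=[(j,[0,0,0],[0,0,0])]*h
    for i in range(0,len(rows),10):
        q=rows[i:i+10]; print('jaw',[r[0] for r in q],'\ndp',[r[1] for r in q],'\nrot',[[float(v) for v in r[2]] for r in q])
    print(len(rows),"rows; end",p.round(4),round(y,2))
E
python3 - <<'E'
from h import *
plan([(.50,.30,.24,110,0,0),(.553,0,.22,40,0,0),(.553,-.321,.18,2.9,0,1)],.055,9.5)
E
```

```text
jaw [0, 0, 0, 0, 0, 0, 0, 0, 0, 0] 
dp [[-0.061, -0.027, -0.002], [-0.064, -0.02, -0.001], [-0.065, -0.012, -0.002], [-0.066, -0.005, -0.002], [-0.067, 0.003, -0.001], [-0.066, 0.011, -0.002], [-0.064, 0.019, -0.002], [-0.047, -0.008, 0.003], [-0.047, -0.001, 0.003], [-0.048, 0.006, 0.004]] 
rot [[0.0, 0.0, 0.037], [0.0, 0.0, 0.037], [0.0, 0.0, 0.037], [0.0, 0.0, 0.037], [0.0, 0.0, 0.038], [0.0, 0.0, 0.037], [0.0, 0.0, 0.037], [0.0, 0.0, 0.049], [0.0, 0.0, 0.048], [0.0, 0.0, 0.049]]
jaw [0, 0, 0, 0, 0, 0, 0, 0, 0, 0] 
dp [[-0.045, 0.013, 0.003], [-0.043, 0.02, 0.003], [-0.04, 0.027, 0.003], [-0.035, 0.032, 0.003], [-0.03, 0.037, 0.003], [-0.043, 0.051, 0.008], [-0.037, 0.056, 0.009], [-0.031, 0.059, 0.008], [-0.024, 0.062, 0.009], [-0.018, 0.065, 0.008]] 
rot [[0.0, 0.0, 0.048], [0.0, 0.0, 0.049], [0.0, 0.0, 0.048], [0.0, 0.0, 0.049], [0.0, 0.0, 0.049], [0.0, 0.0, 0.034], [0.0, 0.0, 0.035], [0.0, 0.0, 0.034], [0.0, 0.0, 0.034], [0.0, 0.0, 0.034]]
jaw [0, 0] 
dp [[-0.01, 0.066, 0.008], [0, 0, 0]] 
rot [[0.0, 0.0, 0.035], [0.0, 0.0, 0.0]]
22 rows; end [ 0.5533 -0.3209  0.1804] 2.85
```

Emit:
move_arm:
  jaw: [0,0,0,0,0,0,0,0,0,0]
  dp:
    - [-0.061,-0.027,-0.002]
    - [-0.064,-0.02,-0.001]
    - [-0.065,-0.012,-0.002]
    - [-0.066,-0.005,-0.002]
    - [-0.067,0.003,-0.001]
    - [-0.066,0.011,-0.002]
    - [-0.064,0.019,-0.002]
    - [-0.047,-0.008,0.003]
    - [-0.047,-0.001,0.003]
    - [-0.048,0.006,0.004]
  rotation:
    - [0,0,0.037]
    - [0,0,0.037]
    - [0,0,0.037]
    - [0,0,0.037]
    - [0,0,0.038]
    - [0,0,0.037]
    - [0,0,0.037]
    - [0,0,0.049]
    - [0,0,0.048]
    - [0,0,0.049]
  squeeze: 40

```text
clock: 1.35
position: [0.5202, 0.1862, 0.2326]
tool_rot: [-3.141, 0.0, 1.455]
force: [1.0, -0.4, 0.6]
grip_width: 0.0851
```

Emit:
move_arm:
  jaw: [0,0,0,0,0,0,0,0,0,0]
  dp:
    - [-0.045,0.013,0.003]
    - [-0.043,0.02,0.003]
    - [-0.04,0.027,0.003]
    - [-0.035,0.032,0.003]
    - [-0.03,0.037,0.003]
    - [-0.043,0.051,0.008]
    - [-0.037,0.056,0.009]
    - [-0.031,0.059,0.008]
    - [-0.024,0.062,0.009]
    - [-0.018,0.065,0.008]
  rotation:
    - [0,0,0.048]
    - [0,0,0.049]
    - [0,0,0.048]
    - [0,0,0.049]
    - [0,0,0.049]
    - [0,0,0.034]
    - [0,0,0.035]
    - [0,0,0.034]
    - [0,0,0.034]
    - [0,0,0.034]

```text
clock: 2.6
position: [0.5527, -0.2687, 0.1868]
tool_rot: [-3.141, 0.0, 0.157]
force: [1.0, 1.2, 1.0]
grip_width: 0.0856
```

Emit:
move_arm:
  jaw: [0,0,0]
  dp:
    - [-0.01,0.066,0.008]
    - [0,0,0]
    - [0,0,0]
  rotation:
    - [0,0,0.035]
    - [0,0,0]
    - [0,0,0]

```text
clock: 2.98
position: [0.5533, -0.3202, 0.1804]
tool_rot: [-3.141, 0.001, 0.05]
force: [-0.3, 1.0, 0.4]
grip_width: 0.0851
```

```bash
python3 - <<'E'
from h import *
o=bot.observe(); print(o["clock"],o["qpos"].round(2),o["position"].round(4),np.degrees(o["tool_rot"]).round(2),o["force"].round(1))
c=calibration("wrist"); im=grab_frame("wrist"); cv2.imwrite("pics/w1.png",im)
print(w2px(c,[[.5527,-.3213,.104],[.5527,-.3213,.06]]))
plan([(.5527,-.3213,.092,2.9,0,1),(.5527,-.3213,.092,2.9,255,4),(.5527,-.3213,.20,2.9,255,0)],.045)
E
```

```text
2.975 [ 0.01  0.7   0.68  1.63 -0.51  0.99 -0.66] [ 0.5533 -0.3202  0.1804] [-1.7996e+02  4.0000e-02  2.8800e+00] [-0.3  1.   0.4]
[[279.53579448 216.39281704]
 [279.34173741 199.57896468]]
jaw [0, 0, 0, 255, 255, 255, 255, 255, 255, 255] 
dp [[-0.001, 0.001, 0.055], [0.0, 0.001, 0.056], [0, 0, 0], [0, 0, 0], [0, 0, 0], [0, 0, 0], [0, 0, 0], [0.0, 0.0, -0.045], [0.0, 0.0, -0.045], [0.0, 0.0, -0.045]] 
rot [[0.0, 0.0, 0.0], [0.0, 0.0, 0.0], [0.0, 0.0, 0.0], [0.0, 0.0, 0.0], [0.0, 0.0, 0.0], [0.0, 0.0, 0.0], [0.0, 0.0, 0.0], [0.0, 0.0, 0.0], [0.0, 0.0, 0.0], [0.0, 0.0, 0.0]]
10 rows; end [ 0.5529 -0.3212  0.1999] 2.93
```

View pics/w1.png

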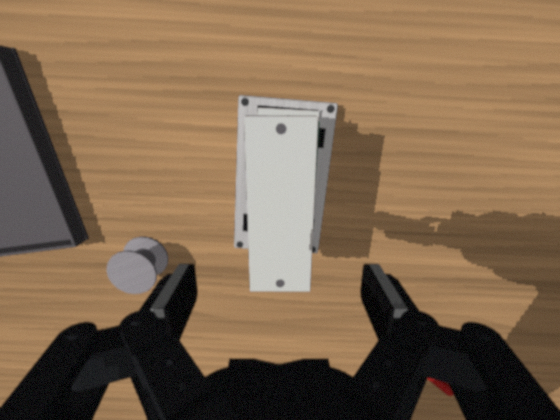

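The wrist view shows the spacer centred between the open fingers: its edges are at columns 246–321 and the fingers at about 185 and 375. I'll descend and close.

Emit:
move_arm:
  jaw: [0,0,0,255,255,255,255,255,255]
  dp:
    - [-0.001,0.001,0.055]
    - [0,0.001,0.056]
    - [0,0,0]
    - [0,0,0]
    - [0,0,0]
    - [0,0,0]
    - [0,0,0]
    - [0,0,0]
    - [0,0,0]
  rotation:
    - [0,0,0]
    - [0,0,0]
    - [0,0,0]
    - [0,0,0]
    - [0,0,0]
    - [0,0,0]
    - [0,0,0]
    - [0,0,0]
    - [0,0,0]
  squeeze: 40

```text
clock: 4.15
position: [0.5537, -0.3226, 0.0944]
tool_rot: [3.141, -0.003, 0.05]
force: [-1.8, 3.4, 11.8]
grip_width: 0.0525
```

```bash
python3 - <<'E'
from h import *
o=bot.observe(); print(o["clock"],o["qpos"].round(2),o["position"].round(4),np.degrees(o["tool_rot"]).round(2),o["force"].round(1))
cv2.imwrite("pics/w2.png",np.hstack([cv2.resize(grab_frame("wrist")[60:420,120:440],(400,450)),cv2.resize(grab_frame("side")[280:415,285:435],(400,450))]))
E
```

```text
4.15 [ 0.06  0.8   0.6   1.69 -0.58  0.84 -0.6 ] [ 0.5537 -0.3226  0.0944] [ 1.7995e+02 -1.6000e-01  2.8700e+00] [-1.8  3.4 11.8]
```

View pics/w2.png

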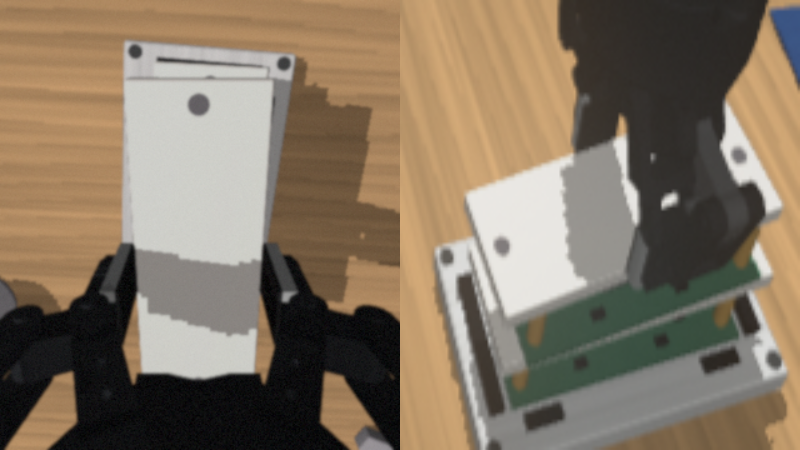

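```bash
python3 - <<'E'
from h import *
c=calibration("side")
for y in(-.3495,-.358,-.364):
  for z in (.104,.094,.088): 
    for x in (.5427,.5647):
      print(x,y,z,((w2px(c,[x,y,z])[0]-(285,280))*(400/150,450/135)+(400,0)).round(0))
E
```

```text
0.5427 -0.3495 0.104 [622. 270.]
0.5647 -0.3495 0.104 [664. 256.]
0.5427 -0.3495 0.094 [619. 283.]
0.5647 -0.3495 0.094 [660. 269.]
0.5427 -0.3495 0.088 [617. 291.]
0.5647 -0.3495 0.088 [658. 277.]
0.5427 -0.358 0.104 [630. 291.]
0.5647 -0.358 0.104 [672. 276.]
0.5427 -0.358 0.094 [626. 304.]
0.5647 -0.358 0.094 [668. 290.]
0.5427 -0.358 0.088 [624. 312.]
0.5647 -0.358 0.088 [666. 297.]
0.5427 -0.364 0.104 [635. 306.]
0.5647 -0.364 0.104 [678. 291.]
0.5427 -0.364 0.094 [632. 319.]
0.5647 -0.364 0.094 [674. 304.]
0.5427 -0.364 0.088 [630. 326.]
0.5647 -0.364 0.088 [672. 312.]
```

The near finger's tip sits at roughly z≈0.098, above the plate's underside. It holds the plate's upper part and won't hit the mat. I'll make a slow test lift.

Emit:
move_arm:
  jaw: [255,255,255,255]
  dp:
    - [0,0,0]
    - [0,0,-0.01]
    - [0,0,-0.015]
    - [0,0,0]
  rotation:
    - [0,0,0]
    - [0,0,0]
    - [0,0,0]
    - [0,0,0]
  squeeze: 60

```text
clock: 4.75
position: [0.5533, -0.3226, 0.1136]
tool_rot: [3.141, -0.002, 0.05]
force: [-0.1, 0.2, -0.7]
grip_width: 0.0522
```

```bash
python3 - <<'E'
from h import *
o=bot.observe(); print(o["clock"],o["grip_width"],o["position"].round(4),np.degrees(o["tool_rot"]).round(2),o["force"].round(1))
cv2.imwrite("pics/s3.png",np.hstack([cv2.resize(grab_frame("side")[260:415,285:435],(450,465)),cv2.resize(grab_frame("wrist")[60:420,120:440],(350,465))]))
plan([(.553,-.32,.24,2.9,255,0),(.56,0,.22,-2,255,0),(.5444,.3444,.16,-10.8,255,1)],.05)
E
```

```text
4.75 0.052195553617619544 [ 0.5533 -0.3226  0.1136] [ 1.7995e+02 -1.0000e-01  2.8500e+00] [-0.1  0.2 -0.7]
jaw [255, 255, 255, 255, 255, 255, 255, 255, 255, 255] 
dp [[0.0, -0.001, -0.053], [0.0, -0.001, -0.053], [0.0, -0.001, -0.054], [0.004, -0.057, 0.004], [0.004, -0.057, 0.003], [0.002, -0.057, 0.004], [0.002, -0.057, 0.004], [0.002, -0.057, 0.003], [0.0, -0.057, 0.004], [0.0, -0.057, 0.003]] 
rot [[0.0, 0.0, 0.0], [0.0, 0.0, 0.0], [0.0, 0.0, 0.0], [0.0, 0.0, 0.004], [0.0, 0.0, 0.004], [0.0, 0.0, 0.004], [0.0, 0.0, 0.003], [0.0, 0.0, 0.004], [0.0, 0.0, 0.004], [0.0, 0.0, 0.004]]
jaw [255, 255, 255, 255, 255, 255, 255, 255, 255] 
dp [[-0.004, -0.054, 0.009], [-0.006, -0.053, 0.01], [-0.006, -0.054, 0.009], [-0.007, -0.053, 0.01], [-0.008, -0.054, 0.009], [-0.01, -0.053, 0.01], [-0.01, -0.053, 0.009], [-0.012, -0.052, 0.009], [0, 0, 0]] 
rot [[0.0, 0.0, 0.006], [0.0, 0.0, 0.006], [0.0, 0.0, 0.006], [0.0, 0.0, 0.006], [0.0, 0.0, 0.007], [0.0, 0.0, 0.006], [0.0, 0.0, 0.006], [0.0, 0.0, 0.006], [0.0, 0.0, 0.0]]
19 rows; end [0.5442 0.3441 0.1603] -10.83
```

View pics/s3.png

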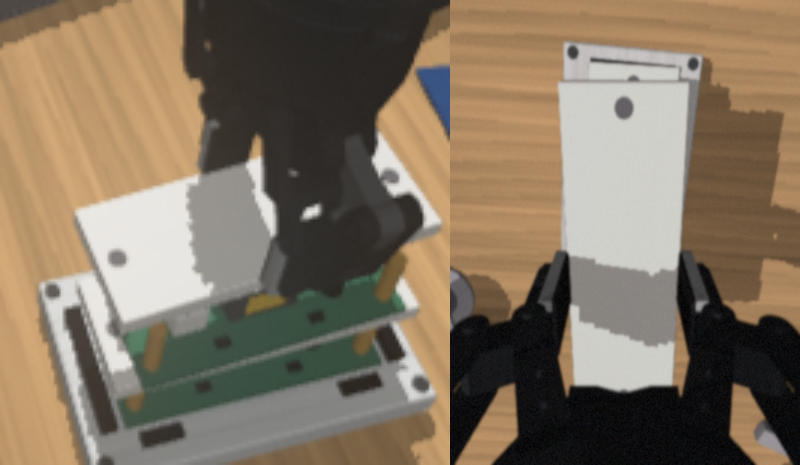

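The spacer is lifted level, and the upper board stays on the stack. I'll carry it to the mat.

Emit:
move_arm:
  jaw: [255,255,255,255,255,255,255,255,255,255]
  dp:
    - [0,-0.001,-0.053]
    - [0,-0.001,-0.053]
    - [0,-0.001,-0.054]
    - [0.004,-0.057,0.004]
    - [0.004,-0.057,0.003]
    - [0.002,-0.057,0.004]
    - [0.002,-0.057,0.004]
    - [0.002,-0.057,0.003]
    - [0,-0.057,0.004]
    - [0,-0.057,0.003]
  rotation:
    - [0,0,0]
    - [0,0,0]
    - [0,0,0]
    - [0,0,0.004]
    - [0,0,0.004]
    - [0,0,0.004]
    - [0,0,0.003]
    - [0,0,0.004]
    - [0,0,0.004]
    - [0,0,0.004]

```text
clock: 6.1
position: [0.5592, 0.0011, 0.2198]
tool_rot: [3.142, 0.0, -0.035]
force: [1.2, -0.5, -1.2]
grip_width: 0.0519
```

Emit:
move_arm:
  jaw: [255,255,255,255,255,255,255,255,255]
  dp:
    - [-0.004,-0.054,0.009]
    - [-0.006,-0.053,0.01]
    - [-0.006,-0.054,0.009]
    - [-0.007,-0.053,0.01]
    - [-0.008,-0.054,0.009]
    - [-0.01,-0.053,0.01]
    - [-0.01,-0.053,0.009]
    - [-0.012,-0.052,0.009]
    - [0,0,0]
  rotation:
    - [0,0,0.006]
    - [0,0,0.006]
    - [0,0,0.006]
    - [0,0,0.006]
    - [0,0,0.007]
    - [0,0,0.006]
    - [0,0,0.006]
    - [0,0,0.006]
    - [0,0,0]

```text
clock: 7.22
position: [0.5426, 0.3475, 0.1585]
tool_rot: [3.141, 0.002, -0.184]
force: [-0.1, -0.1, -1.0]
grip_width: 0.0514
```

```bash
python3 - <<'E'
from h import *
o=bot.observe(); print(o["clock"],o["qpos"].round(2),o["grip_width"],o["position"].round(4),np.degrees(o["tool_rot"]).round(2),o["force"].round(1))
plan([(.5444,.3444,.03,-10.8,255,0),(.5444,.3444,.011,-10.8,255,0),(.5444,.3444,.0045,-10.8,255,1)],.045)
E
```

```text
7.225 [-1.12  0.77  0.76  1.64 -0.62  0.99 -1.9 ] 0.051353913837376385 [0.5426 0.3475 0.1585] [ 1.7996e+02  9.0000e-02 -1.0560e+01] [-0.1 -0.1 -1. ]
jaw [255, 255, 255, 255, 255, 255] 
dp [[0.001, 0.001, 0.054], [0.001, 0.001, 0.053], [0.001, 0.001, 0.054], [0.0, 0.0, 0.023], [0.0, 0.0, 0.008], [0, 0, 0]] 
rot [[0.0, 0.0, 0.0], [0.0, 0.0, 0.001], [0.0, 0.0, 0.0], [0.0, 0.0, 0.0], [0.0, 0.0, 0.0], [0.0, 0.0, 0.0]]
6 rows; end [0.5445 0.3447 0.0049] -10.74
```

Emit:
move_arm:
  jaw: [255,255,255,255,255,255]
  dp:
    - [0.001,0.001,0.054]
    - [0.001,0.001,0.053]
    - [0.001,0.001,0.054]
    - [0,0,0.017]
    - [0,0,0.007]
    - [0,0,0]
  rotation:
    - [0,0,0]
    - [0,0,0.001]
    - [0,0,0]
    - [0,0,0]
    - [0,0,0]
    - [0,0,0]
  squeeze: 60

```text
clock: 7.98
position: [0.5466, 0.3414, 0.0132]
tool_rot: [-3.141, -0.001, -0.192]
force: [-0.0, -0.0, -0.4]
grip_width: 0.0518
```

Emit:
move_arm:
  jaw: [255,255,255]
  dp:
    - [0,0,0.004]
    - [0,0,0.003]
    - [0,0,0]
  rotation:
    - [0,0,0]
    - [0,0,0]
    - [0,0,0]

```text
clock: 8.35
position: [0.546, 0.3413, 0.0066]
tool_rot: [-3.141, -0.0, -0.192]
force: [-0.0, 0.9, -0.8]
grip_width: 0.0521
```

```bash
python3 - <<'E'
from h import *
o=bot.observe(); print(o["clock"],o["qpos"].round(2),o["grip_width"],o["position"].round(4),np.degrees(o["tool_rot"]).round(2),o["force"].round(1))
cv2.imwrite("pics/s4.png",np.hstack([cv2.resize(grab_frame("side")[60:180,200:320],(400,400)),cv2.resize(grab_frame("wrist")[60:420,120:440],(350,400))]))
E
```

```text
8.35 [-1.03  0.95  0.61  1.7  -0.76  0.74 -1.79] 0.052050556209850836 [0.546  0.3413 0.0066] [-179.99   -0.    -11.01] [-0.   0.9 -0.8]
```

View pics/s4.png

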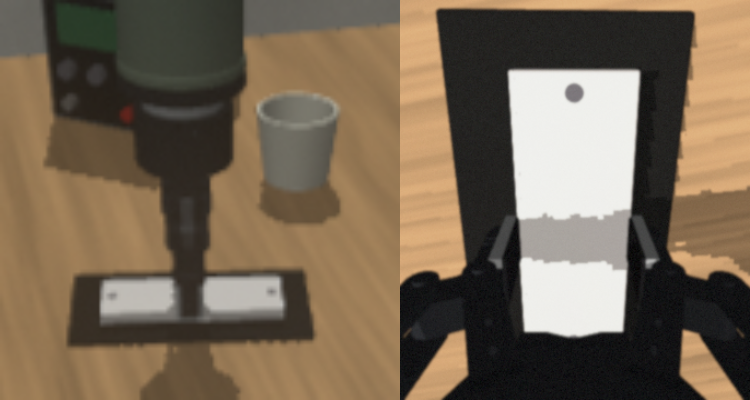

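The plate hangs level just over the mat and centred on it. I'll lower until it touches.

Emit:
move_arm:
  jaw: [255,255,255]
  dp:
    - [0,0,0.003]
    - [0,0,0.002]
    - [0,0,0]
  rotation:
    - [0,0,0]
    - [0,0,0]
    - [0,0,0]

```text
clock: 8.82
position: [0.5463, 0.3413, 0.0045]
tool_rot: [-3.14, 0.0, -0.192]
force: [-12.8, -4.4, 38.0]
grip_width: 0.0515
```

Emit:
move_arm:
  jaw: [255,40,40,40,40,40,0,0]
  dp:
    - [0,0,-0.002]
    - [0,0,0]
    - [0,0,0]
    - [0,0,0]
    - [0,0,-0.02]
    - [0,0,-0.05]
    - [0,0,-0.06]
    - [0,0,-0.06]
  rotation:
    - [0,0,0]
    - [0,0,0]
    - [0,0,0]
    - [0,0,0]
    - [0,0,0]
    - [0,0,0]
    - [0,0,0]
    - [0,0,0]

```text
clock: 9.82
position: [0.546, 0.341, 0.1586]
tool_rot: [-3.141, -0.0, -0.193]
force: [-0.7, 0.9, 0.1]
grip_width: 0.0852
```

```bash
python3 - <<'E'
from h import *
o=bot.observe(); print(o["clock"],o["grip_width"],o["position"].round(4),np.degrees(o["tool_rot"]).round(2),o["force"].round(1))
cv2.imwrite("pics/w5.png",grab_frame("wrist")); t=grab_frame("top"); cv2.imwrite("pics/t5.png",t)
c=calibration("top")
g=t.astype(int).min(2); m=(g>110).astype(np.uint8); m[:,:392]=0;m[:,457:]=0;m[:150]=0;m[240:]=0
cv2.imwrite("pics/st5.png",np.hstack([cv2.resize(t[150:240,392:457],None,fx=6,fy=6,interpolation=cv2.INTER_CUBIC),cv2.resize(t[160:260,110:190],(400,540),interpolation=cv2.INTER_CUBIC)]))
plan([(.55,0,.22,-2,0,0),(.553,-.32,.17,2.9,0,1)],.06)
E
```

```text
9.825 0.08520172188198726 [0.546  0.341  0.1586] [-1.7999e+02 -2.0000e-02 -1.1040e+01] [-0.7  0.9  0.1]
jaw [0, 0, 0, 0, 0, 0, 0, 0, 0, 0] 
dp [[0.014, 0.07, -0.012], [0.012, 0.07, -0.012], [0.011, 0.07, -0.012], [0.008, 0.071, -0.012], [0.007, 0.071, -0.012], [0.004, 0.071, -0.012], [0.003, 0.067, 0.01], [0.002, 0.066, 0.011], [0.001, 0.067, 0.01], [0.0, 0.067, 0.01]] 
rot [[0.0, 0.0, -0.008], [0.0, 0.0, -0.009], [0.0, 0.0, -0.008], [0.0, 0.0, -0.008], [0.0, 0.0, -0.009], [0.0, 0.0, -0.008], [0.0, 0.0, -0.005], [0.0, 0.0, -0.004], [0.0, 0.0, -0.005], [0.0, 0.0, -0.004]]
jaw [0, 0, 0] 
dp [[0.0, 0.066, 0.011], [-0.002, 0.067, 0.01], [0, 0, 0]] 
rot [[0.0, 0.0, -0.005], [0.0, 0.0, -0.004], [0.0, 0.0, 0.0]]
13 rows; end [ 0.553  -0.3201  0.1701] 2.82
```

View pics/st5.png

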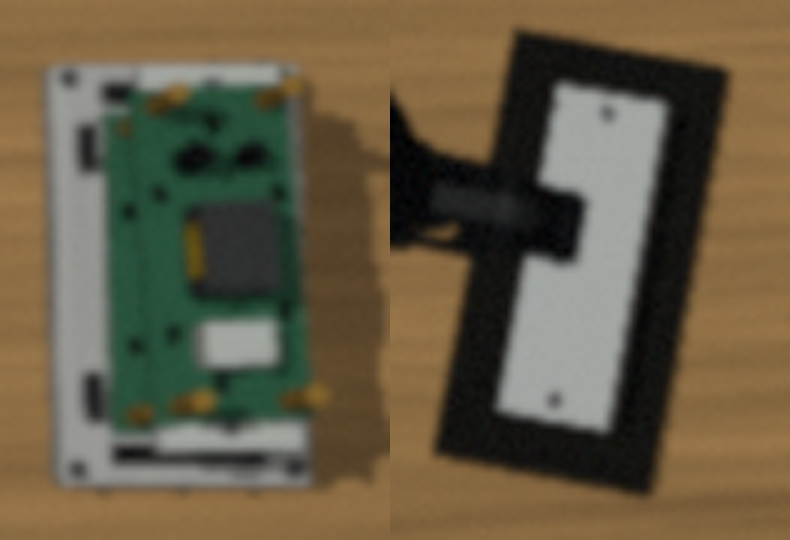

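Spacer 1 lies centred and aligned on the mat. In the left crop, the transformer's top has corners at about (205,205), (278,203), (281,293) and (208,295). The pillar tops are near (182,93), (296,86), (210,400) and (323,394).

```bash
python3 - <<'E'
from h import *
c=calibration("top")
f=lambda L:np.array(L)/6+(392,150)
print(rect(px2w(c,f([(205,205),(278,203),(281,293),(208,295)]),.086)))
print(rect(px2w(c,f([(182,93),(296,86),(323,394),(210,400)]),.094)))
P=np.array([(555,82),(668,102),(608,432),(497,410)])-(390,0); P=P/(5,5.4)+(110,160)
print("sp1",rect(px2w(c,P,.014)))
E
```

```text
('c', array([ 0.5566, -0.3241]), 'size', 27.2, 34.5, 'long yaw', np.float32(178.7))
('c', array([ 0.5579, -0.325 ]), 'size', 115.3, 42.4, 'long yaw', np.float32(1.9))
sp1 ('c', array([0.5458, 0.3406]), 'size', 56.8, 151.6, 'long yaw', np.float32(168.9))
```

Emit:
move_arm:
  jaw: [0,0,0,0,0,0,0,0,0,0]
  dp:
    - [0.014,0.07,-0.012]
    - [0.012,0.07,-0.012]
    - [0.011,0.07,-0.012]
    - [0.008,0.071,-0.012]
    - [0.007,0.071,-0.012]
    - [0.004,0.071,-0.012]
    - [0.003,0.067,0.01]
    - [0.002,0.066,0.011]
    - [0.001,0.067,0.01]
    - [0,0.067,0.01]
  rotation:
    - [0,0,-0.008]
    - [0,0,-0.009]
    - [0,0,-0.008]
    - [0,0,-0.008]
    - [0,0,-0.009]
    - [0,0,-0.008]
    - [0,0,-0.005]
    - [0,0,-0.004]
    - [0,0,-0.005]
    - [0,0,-0.004]

```text
clock: 11.18
position: [0.5495, -0.2159, 0.1814]
tool_rot: [-3.142, -0.001, 0.022]
force: [0.2, 0.8, 0.6]
grip_width: 0.0851
```

Emit:
move_arm:
  jaw: [0,0,0,0]
  dp:
    - [0,0.066,0.011]
    - [-0.002,0.067,0.01]
    - [0,0,0]
    - [0,0,0]
  rotation:
    - [0,0,-0.005]
    - [0,0,-0.004]
    - [0,0,0]
    - [0,0,0]

```text
clock: 11.68
position: [0.5511, -0.3204, 0.1645]
tool_rot: [-3.141, -0.0, 0.049]
force: [0.5, 0.4, -1.2]
grip_width: 0.0857
```

```bash
python3 - <<'E'
from h import *
o=bot.observe(); print(o["clock"],o["qpos"].round(2),o["position"].round(4),np.degrees(o["tool_rot"]).round(2),o["force"].round(1))
c=calibration("wrist"); im=grab_frame("wrist"); cv2.imwrite("pics/w6f.png",im); cv2.imwrite("pics/w6.png",cv2.resize(im[60:360,160:400],None,fx=2,fy=2,interpolation=cv2.INTER_CUBIC))
E
```

```text
11.675 [ 0.02  0.72  0.66  1.65 -0.51  0.96 -0.65] [ 0.5511 -0.3204  0.1645] [-1.7999e+02 -1.0000e-02  2.8200e+00] [ 0.5  0.4 -1.2]
```

View pics/w6.png

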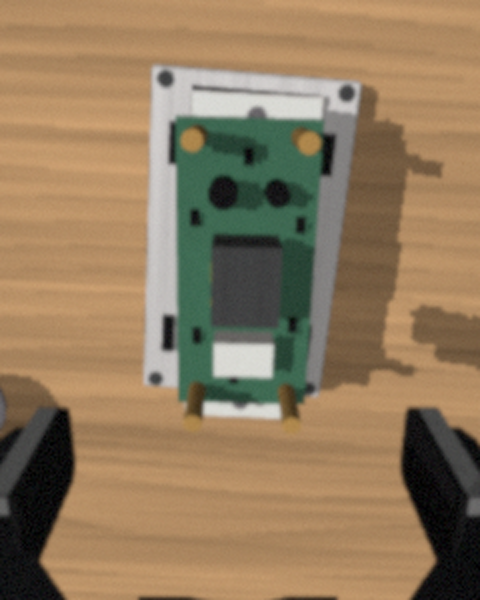

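The wrist crop shows the transformer's top with corners at about (213,247), (281,249), (280,328) and (211,326).

```bash
python3 - <<'E'
from h import *
c=calibration("wrist")
print(rect(px2w(c,np.array([(213,247),(281,249),(280,328),(211,326)])/2+(160,60),.086)))
print(rect(px2w(c,np.array([(192,138),(310,142),(290,423),(193,422)])/2+(160,60),.094)))
plan([(.556,-.3235,.095,2.0,0,0),(.556,-.3235,.069,2.0,0,1)],.045)
E
```

```text
('c', array([ 0.5607, -0.3231]), 'size', 33.5, 28.4, 'long yaw', np.float32(1.0))
('c', array([ 0.5615, -0.3228]), 'size', 115.7, 41.9, 'long yaw', np.float32(1.6))
jaw [0, 0, 0, 0] 
dp [[0.003, 0.003, 0.043], [0.002, 0.002, 0.044], [0.0, 0.0, 0.032], [0, 0, 0]] 
rot [[0.0, 0.0, 0.002], [0.0, 0.0, 0.003], [0.0, 0.0, 0.0], [0.0, 0.0, 0.0]]
4 rows; end [ 0.5557 -0.3235  0.0693] 1.99
```

Emit:
move_arm:
  jaw: [0,0,0,0,150,150,255,255,255,255]
  dp:
    - [0.006,0.003,0.043]
    - [0.004,0.002,0.044]
    - [0,0,0.032]
    - [0,0,0]
    - [0,0,0]
    - [0,0,0]
    - [0,0,0]
    - [0,0,0]
    - [0,0,0]
    - [0,0,0]
  rotation:
    - [0,0,0.002]
    - [0,0,0.003]
    - [0,0,0]
    - [0,0,0]
    - [0,0,0]
    - [0,0,0]
    - [0,0,0]
    - [0,0,0]
    - [0,0,0]
    - [0,0,0]
  squeeze: 60

```text
clock: 12.98
position: [0.5598, -0.3243, 0.0698]
tool_rot: [3.142, -0.001, 0.034]
force: [-1.2, 2.2, 10.6]
grip_width: 0.0267
```

Emit:
move_arm:
  jaw: [255,255,255,255,255]
  dp:
    - [0,0,0]
    - [0,0,0]
    - [0,0,-0.01]
    - [0,0,-0.015]
    - [0,0,0]
  rotation:
    - [0,0,0]
    - [0,0,0]
    - [0,0,0]
    - [0,0,0]
    - [0,0,0]

```text
clock: 13.6
position: [0.5599, -0.3246, 0.0902]
tool_rot: [3.141, -0.002, 0.034]
force: [-0.2, -0.9, -1.4]
grip_width: 0.0268
```

```bash
python3 - <<'E'
from h import *
o=bot.observe(); print(o["clock"],o["position"].round(4),np.degrees(o["tool_rot"]).round(2),o["force"].round(1),o["moment"].round(2))
cv2.imwrite("pics/s7.png",np.hstack([cv2.resize(grab_frame("side")[260:415,285:435],(450,465)),cv2.resize(grab_frame("wrist")[60:420,120:440],(350,465))]))
x,y=.5584,-.0101
plan([(.558,-.323,.20,1.7,255,0),(x,y-.03,.17,11.6,255,0),(x,y,.06,11.6,255,0),(x,y,.02,11.6,255,1)],.045)
E
```

```text
13.6 [ 0.5599 -0.3246  0.0902] [ 1.7995e+02 -9.0000e-02  1.9500e+00] [-0.2 -0.9 -1.4] [-0.02  0.02  0.02]
jaw [255, 255, 255, 255, 255, 255, 255, 255, 255, 255] 
dp [[-0.001, 0.0, -0.046], [0.0, -0.001, -0.046], [-0.001, 0.0, -0.047], [0.002, -0.051, 0.005], [0.003, -0.05, 0.006], [0.004, -0.05, 0.005], [0.005, -0.051, 0.006], [0.007, -0.05, 0.005], [0.008, -0.05, 0.005], [0.009, -0.05, 0.006]] 
rot [[0.0, 0.0, 0.0], [0.0, 0.0, 0.001], [0.0, 0.0, 0.0], [0.0, 0.0, -0.008], [0.0, 0.0, -0.008], [0.0, 0.0, -0.007], [0.0, 0.0, -0.008], [0.0, 0.0, -0.008], [0.0, 0.0, -0.008], [0.0, 0.0, -0.008]]
jaw [255, 255, 255, 255, 255] 
dp [[0.002, -0.012, 0.046], [0.003, -0.012, 0.046], [0.002, -0.012, 0.045], [0.0, 0.0, 0.05], [0, 0, 0]] 
rot [[0.0, 0.0, 0.0], [0.0, 0.0, 0.0], [0.0, 0.0, 0.0], [0.0, 0.0, 0.0], [0.0, 0.0, 0.0]]
15 rows; end [ 0.5583 -0.0105  0.0202] 11.68
```

View pics/s7.png

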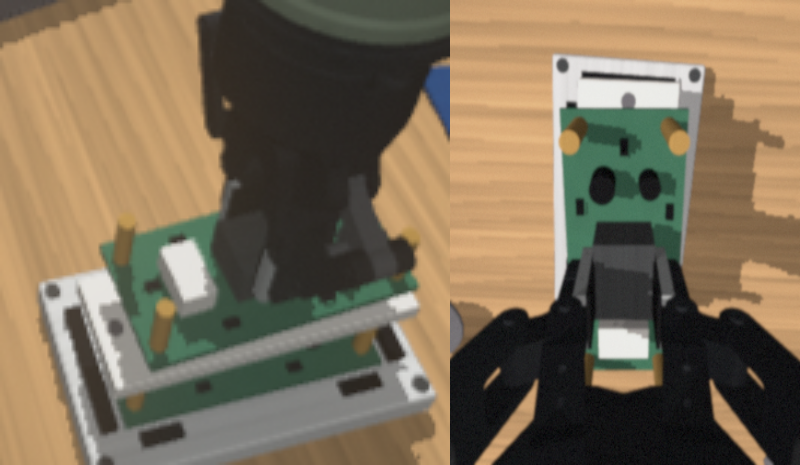

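The board is held level by the transformer and clear of the lower spacer. I'll carry it to the tray.

Emit:
move_arm:
  jaw: [255,255,255,255,255,255,255,255,255,255]
  dp:
    - [-0.001,0,-0.046]
    - [0,-0.001,-0.046]
    - [-0.001,0,-0.047]
    - [0.002,-0.051,0.005]
    - [0.003,-0.05,0.006]
    - [0.004,-0.05,0.005]
    - [0.005,-0.051,0.006]
    - [0.007,-0.05,0.005]
    - [0.008,-0.05,0.005]
    - [0.009,-0.05,0.006]
  rotation:
    - [0,0,0]
    - [0,0,0.001]
    - [0,0,0]
    - [0,0,-0.008]
    - [0,0,-0.008]
    - [0,0,-0.007]
    - [0,0,-0.008]
    - [0,0,-0.008]
    - [0,0,-0.008]
    - [0,0,-0.008]

```text
clock: 14.95
position: [0.5584, -0.0385, 0.1694]
tool_rot: [-3.142, 0.0, 0.204]
force: [0.3, 0.1, -1.2]
grip_width: 0.0266
```

Emit:
move_arm:
  jaw: [255,255,255,255,255,255]
  dp:
    - [0.002,-0.012,0.04]
    - [0.003,-0.012,0.045]
    - [0.002,-0.012,0.045]
    - [0,0,0.03]
    - [0,0,0.022]
    - [0,0,0]
  rotation:
    - [0,0,0]
    - [0,0,0]
    - [0,0,0]
    - [0,0,0]
    - [0,0,0]
    - [0,0,0]

```text
clock: 15.7
position: [0.5577, -0.0109, 0.0233]
tool_rot: [-3.142, 0.002, 0.203]
force: [-0.1, 0.1, -1.1]
grip_width: 0.0262
```

Emit:
move_arm:
  jaw: [255,255,255,255]
  dp:
    - [0,0,0.005]
    - [0,0,0.003]
    - [0,0,0]
    - [0,0,0]
  rotation:
    - [0,0,0]
    - [0,0,0]
    - [0,0,0]
    - [0,0,0]

```text
clock: 16.2
position: [0.5585, -0.0105, 0.018]
tool_rot: [3.142, -0.0, 0.204]
force: [0.2, 1.0, -2.2]
grip_width: 0.0265
```

Emit:
move_arm:
  jaw: [255,255,255]
  dp:
    - [0,0,0.003]
    - [0,0,0.002]
    - [0,0,0]
  rotation:
    - [0,0,0]
    - [0,0,0]
    - [0,0,0]

```text
clock: 16.58
position: [0.5583, -0.0105, 0.0139]
tool_rot: [-3.141, 0.0, 0.204]
force: [-1.5, 1.5, 5.8]
grip_width: 0.0264
```

Contact. I'll release and rise.

Emit:
move_arm:
  jaw: [110,110,110,110,110,60,0,0]
  dp:
    - [0,0,0]
    - [0,0,0]
    - [0,0,0]
    - [0,0,-0.03]
    - [0,0,-0.05]
    - [0,0,-0.05]
    - [0,0,-0.05]
    - [0,0,0]
  rotation:
    - [0,0,0]
    - [0,0,0]
    - [0,0,0]
    - [0,0,0]
    - [0,0,0]
    - [0,0,0]
    - [0,0,0]
    - [0,0,0]

```text
clock: 17.58
position: [0.5596, -0.0106, 0.1602]
tool_rot: [3.141, -0.004, 0.204]
force: [-0.0, -0.7, -0.0]
grip_width: 0.0854
```

```bash
python3 - <<'E'
from h import *
o=bot.observe(); print(o["clock"],o["position"].round(4),np.degrees(o["tool_rot"]).round(2),o["force"].round(1),o["grip_width"])
t=grab_frame("top")
cv2.imwrite("pics/t8.png",np.hstack([cv2.resize(t[150:240,392:457],None,fx=6,fy=6,interpolation=cv2.INTER_CUBIC),cv2.resize(t[140:260,245:335],(400,540),interpolation=cv2.INTER_CUBIC)]))
E
```

```text
17.575 [ 0.5596 -0.0106  0.1602] [179.99  -0.24  11.67] [-0.  -0.7 -0. ] 0.0854363237847283
```

View pics/t8.png

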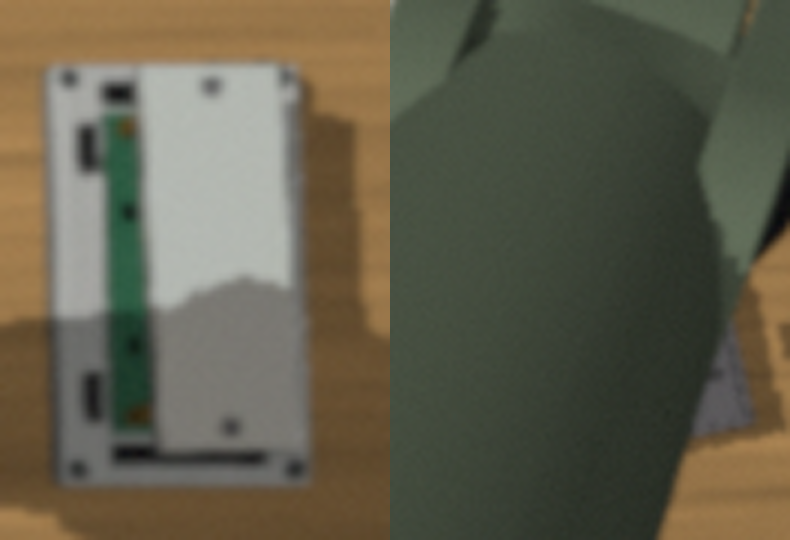

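The lower spacer is visible, with holes at (211,87) and (231,427) and left corners at (137,68) and (157,453). The arm hides the tray in this view.

```bash
python3 - <<'E'
from h import *
c=calibration("top")
f=lambda L:np.array(L)/6+(392,150)
H=px2w(c,f([(231,427),(211,87)]),.06); print(H.mean(0).round(4),np.degrees(np.arctan2(*(H[1]-H[0])[[1,0]])))
print(rect(px2w(c,f([(137,68),(284,65),(304,448),(157,453)]),.06)))
x,y=H.mean(0)[:2]
plan([(.556,-.16,.16,7,0,0),(x,y,.12,3,0,0),(x,y,.075,3,0,1)],.055)
E
```

```text
[ 0.5574 -0.3246  0.06  ] 0.14453669815712422
('c', array([ 0.5569, -0.3243]), 'size', 56.5, 149.1, 'long yaw', np.float32(179.9))
jaw [0, 0, 0, 0, 0, 0, 0, 0, 0] 
dp [[-0.014, 0.061, -0.001], [-0.012, 0.061, 0.0], [-0.01, 0.062, -0.001], [-0.006, 0.051, 0.013], [-0.005, 0.051, 0.012], [-0.004, 0.051, 0.013], [-0.003, 0.051, 0.012], [0.0, 0.0, 0.056], [0, 0, 0]] 
rot [[0.0, 0.0, 0.009], [0.0, 0.0, 0.008], [0.0, 0.0, 0.009], [0.0, 0.0, 0.006], [0.0, 0.0, 0.005], [0.0, 0.0, 0.006], [0.0, 0.0, 0.005], [0.0, 0.0, 0.0], [0.0, 0.0, 0.0]]
9 rows; end [ 0.5575 -0.3242  0.0754] 3.05
```

```bash
python3 - <<'E'
from h import *
plan([(.557,-.16,.15,6,0,0),(.558,-.324,.11,0.2,0,0),(.558,-.324,.075,0.2,0,0),(.558,-.324,.047,0.2,0,1)],.055)
E
```

```text
jaw [0, 0, 0, 0, 0, 0, 0, 0, 0, 0] 
dp [[-0.013, 0.061, 0.004], [-0.012, 0.061, 0.003], [-0.009, 0.062, 0.004], [-0.005, 0.051, 0.012], [-0.004, 0.051, 0.013], [-0.002, 0.051, 0.012], [-0.001, 0.052, 0.013], [0.0, 0.0, 0.043], [0.0, 0.0, 0.035], [0, 0, 0]] 
rot [[0.0, 0.0, 0.011], [0.0, 0.0, 0.01], [0.0, 0.0, 0.011], [0.0, 0.0, 0.008], [0.0, 0.0, 0.008], [0.0, 0.0, 0.008], [0.0, 0.0, 0.008], [0.0, 0.0, 0.0], [0.0, 0.0, 0.0], [0.0, 0.0, 0.0]]
10 rows; end [ 0.5581 -0.3244  0.0474] 0.17
```

Emit:
move_arm:
  jaw: [0,0,0,0,0,0,0,0,0]
  dp:
    - [-0.013,0.061,0.004]
    - [-0.012,0.061,0.003]
    - [-0.009,0.062,0.004]
    - [-0.005,0.051,0.012]
    - [-0.004,0.051,0.013]
    - [-0.002,0.051,0.012]
    - [-0.001,0.052,0.013]
    - [0,0,0]
    - [0,0,0]
  rotation:
    - [0,0,0.011]
    - [0,0,0.01]
    - [0,0,0.011]
    - [0,0,0.008]
    - [0,0,0.008]
    - [0,0,0.008]
    - [0,0,0.008]
    - [0,0,0]
    - [0,0,0]

```text
clock: 18.75
position: [0.5571, -0.3241, 0.1078]
tool_rot: [-3.141, 0.001, 0.003]
force: [1.2, 0.1, 0.6]
grip_width: 0.0854
```

```bash
python3 - <<'E'
from h import *
o=bot.observe(); print(o["clock"],o["position"].round(4),np.degrees(o["tool_rot"]).round(2),o["force"].round(1),o["grip_width"])
c=calibration("wrist"); im=grab_frame("wrist"); cv2.imwrite("pics/w9f.png",im)
# left/right edges of white plate on the rows near its centre
g=im.astype(int); sat=g.max(2)-g.min(2)
for x in (.52,.54,.56,.58):
    r=int(w2px(c,[x,-.324,.06])[0,1]); print(x,r,"expect",w2px(c,[[x,-.297,.06],[x,-.351,.06]])[:,0].round(0),"min ch",g[r,200:360:6].min(1).tolist())
plan([(.558,-.324,.075,0.2,0,0),(.558,-.324,.047,0.2,0,1)],.055)
E
```

```text
18.75 [ 0.5571 -0.3241  0.1078] [-1.7994e+02  8.0000e-02  1.5000e-01] [1.2 0.1 0.6] 0.08539515618472539
0.52 275 expect [242. 314.] min ch [85, 86, 84, 83, 171, 172, 176, 166, 193, 191, 195, 192, 194, 192, 191, 194, 190, 193, 195, 144, 113, 116, 55, 57, 54, 55, 66]
0.54 251 expect [241. 315.] min ch [93, 91, 95, 92, 173, 157, 20, 152, 191, 191, 194, 192, 193, 192, 125, 123, 124, 125, 124, 117, 69, 117, 61, 60, 60, 62, 62]
0.56 226 expect [240. 316.] min ch [92, 92, 91, 92, 176, 172, 171, 184, 191, 195, 194, 193, 193, 195, 193, 193, 192, 195, 193, 193, 119, 118, 104, 53, 57, 54, 60]
0.58 199 expect [239. 318.] min ch [93, 92, 92, 106, 180, 171, 173, 189, 193, 191, 188, 190, 194, 192, 190, 194, 193, 193, 195, 194, 117, 111, 118, 54, 54, 52, 54]
jaw [0, 0, 0] 
dp [[0.001, 0.0, 0.042], [0.0, 0.0, 0.035], [0, 0, 0]] 
rot [[0.0, 0.0, 0.0], [0.0, 0.0, 0.0], [0.0, 0.0, 0.0]]
3 rows; end [ 0.5583 -0.3236  0.0466] 0.2
```

View pics/w9f.png

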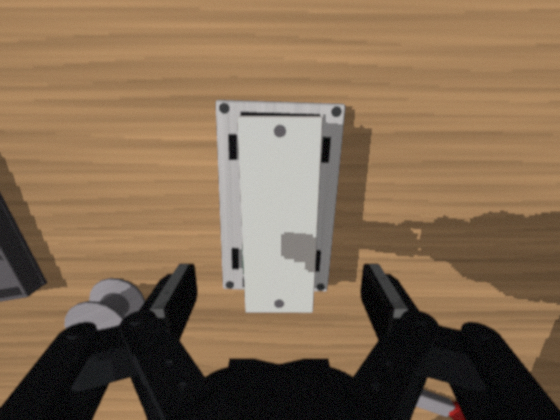

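The spacer's edges, at columns 240–317, match the prediction, so it is centred between the fingers. That was the twelfth picture, so the remaining checks are numeric.

Emit:
move_arm:
  jaw: [0,0,0,120,255,255,255,255,255]
  dp:
    - [0.001,0,0.042]
    - [0,0,0.035]
    - [0,0,0]
    - [0,0,0]
    - [0,0,0]
    - [0,0,0]
    - [0,0,0]
    - [0,0,0]
    - [0,0,0]
  rotation:
    - [0,0,0]
    - [0,0,0]
    - [0,0,0]
    - [0,0,0]
    - [0,0,0]
    - [0,0,0]
    - [0,0,0]
    - [0,0,0]
    - [0,0,0]
  squeeze: 50

```text
clock: 19.92
position: [0.559, -0.3248, 0.049]
tool_rot: [3.141, -0.002, 0.003]
force: [-2.0, 2.4, 10.6]
grip_width: 0.0523
```

Emit:
move_arm:
  jaw: [255,255,255,255]
  dp:
    - [0,0,0]
    - [0,0,-0.01]
    - [0,0,-0.015]
    - [0,0,0]
  rotation:
    - [0,0,0]
    - [0,0,0]
    - [0,0,0]
    - [0,0,0]
  squeeze: 60

```text
clock: 20.42
position: [0.5589, -0.325, 0.0687]
tool_rot: [3.141, -0.002, 0.003]
force: [-0.2, 0.3, -1.1]
grip_width: 0.0518
```

```bash
python3 - <<'E'
from h import *
o=bot.observe(); print(o["clock"],o["qpos"].round(2),o["position"].round(4),np.degrees(o["tool_rot"]).round(2),o["force"].round(1),o["moment"].round(2))
x,y=.546,.341
plan([(.556,-.32,.24,0.2,255,0),(.56,0,.22,-4,255,0),(x,y,.15,-11.1,255,2)],.05)
E
```

```text
20.425 [ 0.07  0.85  0.59  1.68 -0.61  0.81 -0.63] [ 0.5589 -0.325   0.0687] [ 1.7995e+02 -1.0000e-01  1.5000e-01] [-0.2  0.3 -1.1] [0.05 0.03 0.  ]
jaw [255, 255, 255, 255, 255, 255, 255, 255, 255, 255] 
dp [[-0.001, -0.002, -0.054], [-0.001, -0.001, -0.053], [-0.001, -0.002, -0.054], [-0.001, -0.001, -0.053], [0.001, -0.057, 0.004], [0.0, -0.057, 0.003], [0.0, -0.058, 0.004], [-0.001, -0.057, 0.003], [-0.001, -0.057, 0.004], [-0.002, -0.057, 0.003]] 
rot [[0.0, 0.0, 0.0], [0.0, 0.0, 0.0], [0.0, 0.0, 0.0], [0.0, 0.0, 0.0], [0.0, 0.0, 0.003], [0.0, 0.0, 0.004], [0.0, 0.0, 0.003], [0.0, 0.0, 0.003], [0.0, 0.0, 0.003], [0.0, 0.0, 0.004]]
jaw [255, 255, 255, 255, 255, 255, 255, 255, 255, 255] 
dp [[-0.003, -0.057, 0.004], [-0.007, -0.061, 0.012], [-0.008, -0.06, 0.013], [-0.008, -0.06, 0.012], [-0.01, -0.061, 0.013], [-0.011, -0.059, 0.012], [-0.012, -0.06, 0.013], [-0.014, -0.06, 0.012], [0, 0, 0], [0, 0, 0]] 
rot [[0.0, 0.0, 0.003], [0.0, 0.0, 0.006], [0.0, 0.0, 0.005], [0.0, 0.0, 0.006], [0.0, 0.0, 0.006], [0.0, 0.0, 0.005], [0.0, 0.0, 0.006], [0.0, 0.0, 0.006], [0.0, 0.0, 0.0], [0.0, 0.0, 0.0]]
20 rows; end [0.5457 0.3413 0.1503] -11.19
```

Emit:
move_arm:
  jaw: [255,255,255,255,255,255,255,255,255,255]
  dp:
    - [-0.001,-0.002,-0.054]
    - [-0.001,-0.001,-0.053]
    - [-0.001,-0.002,-0.054]
    - [-0.001,-0.001,-0.053]
    - [0.001,-0.057,0.004]
    - [0,-0.057,0.003]
    - [0,-0.058,0.004]
    - [-0.001,-0.057,0.003]
    - [-0.001,-0.057,0.004]
    - [-0.002,-0.057,0.003]
  rotation:
    - [0,0,0]
    - [0,0,0]
    - [0,0,0]
    - [0,0,0]
    - [0,0,0.003]
    - [0,0,0.004]
    - [0,0,0.003]
    - [0,0,0.003]
    - [0,0,0.003]
    - [0,0,0.004]

```text
clock: 21.68
position: [0.5589, -0.0438, 0.2216]
tool_rot: [-3.141, -0.0, -0.061]
force: [0.7, 1.3, -0.1]
grip_width: 0.052
```

Emit:
move_arm:
  jaw: [255,255,255,255,255,255,255,255,255,255]
  dp:
    - [-0.003,-0.057,0.004]
    - [-0.007,-0.061,0.012]
    - [-0.008,-0.06,0.013]
    - [-0.008,-0.06,0.012]
    - [-0.01,-0.061,0.013]
    - [-0.011,-0.059,0.012]
    - [-0.012,-0.06,0.013]
    - [-0.014,-0.06,0.012]
    - [0,0,0]
    - [0,0,0]
  rotation:
    - [0,0,0.003]
    - [0,0,0.006]
    - [0,0,0.005]
    - [0,0,0.006]
    - [0,0,0.006]
    - [0,0,0.005]
    - [0,0,0.006]
    - [0,0,0.006]
    - [0,0,0]
    - [0,0,0]

```text
clock: 22.92
position: [0.5452, 0.341, 0.1488]
tool_rot: [3.141, -0.0, -0.195]
force: [-0.2, -0.3, -0.7]
grip_width: 0.0521
```

```bash
python3 - <<'E'
from h import *
o=bot.observe(); print(o["clock"],o["qpos"].round(2),o["grip_width"],o["position"].round(4),np.degrees(o["tool_rot"]).round(2),o["force"].round(1))
x,y=.546,.341
plan([(x,y,.05,-11.1,255,0),(x,y,.024,-11.1,255,2)],.045)
E
```

```text
22.925 [-1.11  0.78  0.76  1.65 -0.62  0.97 -1.9 ] 0.05213931782301301 [0.5452 0.341  0.1488] [ 1.7996e+02 -1.0000e-02 -1.1190e+01] [-0.2 -0.3 -0.7]
jaw [255, 255, 255, 255, 255, 255] 
dp [[0.0, 0.0, 0.041], [0.001, 0.0, 0.041], [0.0, 0.0, 0.042], [0.0, 0.0, 0.032], [0, 0, 0], [0, 0, 0]] 
rot [[0.0, 0.0, 0.0], [0.0, 0.0, 0.0], [0.0, 0.0, 0.0], [0.0, 0.0, 0.0], [0.0, 0.0, 0.0], [0.0, 0.0, 0.0]]
6 rows; end [0.546  0.3409 0.024 ] -11.19
```

Emit:
move_arm:
  jaw: [255,255,255,255,255,255]
  dp:
    - [0,0,0.041]
    - [0.001,0,0.041]
    - [0,0,0.042]
    - [0,0,0.032]
    - [0,0,0.003]
    - [0,0,0]
  rotation:
    - [0,0,0]
    - [0,0,0]
    - [0,0,0]
    - [0,0,0]
    - [0,0,0]
    - [0,0,0]

```text
clock: 23.68
position: [0.5467, 0.3409, 0.0228]
tool_rot: [-3.141, -0.001, -0.196]
force: [-0.2, -0.2, -0.7]
grip_width: 0.0518
```

Emit:
move_arm:
  jaw: [255,255,255]
  dp:
    - [0,0,0.004]
    - [0,0,0.002]
    - [0,0,0]
  rotation:
    - [0,0,0]
    - [0,0,0]
    - [0,0,0]

```text
clock: 24.05
position: [0.546, 0.3416, 0.0171]
tool_rot: [-3.141, -0.0, -0.195]
force: [0.2, 0.6, -1.9]
grip_width: 0.0521
```

Emit:
move_arm:
  jaw: [255,255]
  dp:
    - [0,0,0.002]
    - [0,0,0.001]
  rotation:
    - [0,0,0]
    - [0,0,0]

```text
clock: 24.3
position: [0.5459, 0.3415, 0.0144]
tool_rot: [3.142, 0.0, -0.195]
force: [0.2, -0.2, -0.3]
grip_width: 0.0519
```

Emit:
move_arm:
  jaw: [255,255]
  dp:
    - [0,0,0.001]
    - [0,0,0.001]
  rotation:
    - [0,0,0]
    - [0,0,0]

```text
clock: 24.55
position: [0.546, 0.3415, 0.0131]
tool_rot: [-3.141, 0.0, -0.195]
force: [-5.1, -1.3, 14.2]
grip_width: 0.0518
```

Contact. I'll release, rise and retreat to somewhere near the start pose.

Emit:
move_arm:
  jaw: [40,40,40,40,40,0,0]
  dp:
    - [0,0,0]
    - [0,0,0]
    - [0,0,0]
    - [0,0,-0.02]
    - [0,0,-0.05]
    - [0,0,-0.06]
    - [0,0,-0.06]
  rotation:
    - [0,0,0]
    - [0,0,0]
    - [0,0,0]
    - [0,0,0]
    - [0,0,0]
    - [0,0,0]
    - [0,0,0]

```text
clock: 25.42
position: [0.5459, 0.3412, 0.1675]
tool_rot: [-3.141, -0.0, -0.196]
force: [-0.3, 0.4, 0.2]
grip_width: 0.0856
```

```bash
python3 - <<'E'
from h import *
plan([(.27,.55,.22,-11.2,0,1)],.055)
E
```

```text
jaw [0, 0, 0, 0, 0, 0, 0, 0] 
dp [[-0.056, -0.027, -0.009], [-0.055, -0.027, -0.01], [-0.056, -0.027, -0.009], [-0.055, -0.027, -0.01], [-0.056, -0.027, -0.009], [-0.056, -0.027, -0.009], [-0.055, -0.027, -0.01], [0, 0, 0]] 
rot [[0.0, 0.0, 0.0], [0.0, 0.0, 0.0], [0.0, 0.0, 0.0], [0.0, 0.0, 0.0], [0.0, 0.0, 0.0], [0.0, 0.0, 0.0], [0.0, 0.0, 0.0], [0.0, 0.0, 0.0]]
8 rows; end [0.2701 0.55   0.2203] -11.22
```

```bash
python3 - <<'E'
from h import *
plan([(.27,.55,.22,40,0,1)],.055)
E
```

```text
jaw [0, 0, 0, 0, 0, 0, 0, 0] 
dp [[-0.056, -0.027, -0.009], [-0.051, -0.034, -0.01], [-0.047, -0.04, -0.009], [-0.042, -0.046, -0.01], [-0.035, -0.051, -0.009], [-0.029, -0.054, -0.009], [-0.021, -0.058, -0.01], [0, 0, 0]] 
rot [[0.0, 0.0, -0.041], [0.0, 0.0, -0.04], [0.0, 0.0, -0.041], [0.0, 0.0, -0.041], [0.0, 0.0, -0.04], [0.0, 0.0, -0.041], [0.0, 0.0, -0.041], [0.0, 0.0, 0.0]]
8 rows; end [0.2701 0.5498 0.2203] 40.08
```

Emit:
move_arm:
  jaw: [0,0,0,0,0,0,0,0]
  dp:
    - [-0.056,-0.027,-0.009]
    - [-0.051,-0.034,-0.01]
    - [-0.047,-0.04,-0.009]
    - [-0.042,-0.046,-0.01]
    - [-0.035,-0.051,-0.009]
    - [-0.029,-0.054,-0.009]
    - [-0.021,-0.058,-0.01]
    - [0,0,0]
  rotation:
    - [0,0,-0.041]
    - [0,0,-0.04]
    - [0,0,-0.041]
    - [0,0,-0.041]
    - [0,0,-0.04]
    - [0,0,-0.041]
    - [0,0,-0.041]
    - [0,0,0]

```text
clock: 26.42
position: [0.2667, 0.5523, 0.2189]
tool_rot: [-3.14, -0.001, 0.707]
force: [-0.1, 0.1, -0.4]
grip_width: 0.0853
```

```bash
python3 - <<'E'
from h import *
o=bot.observe(); print(o["clock"],o["qpos"].round(2),o["force"].round(1))
t=grab_frame("top"); cv2.imwrite("pics/t9.png",t); s=grab_frame("side"); cv2.imwrite("pics/s9.png",s)
c=calibration("top"); cs=calibration("side")
def blob(mask,roi,z,c=c):
    m=np.zeros(mask.shape,np.uint8); x0,x1,y0,y1=roi; m[y0:y1,x0:x1]=mask[y0:y1,x0:x1]
    n,l,st,_=cv2.connectedComponentsWithStats(m); k=1+st[1:,4].argmax()
    q=cv2.findContours((l==k).astype(np.uint8),0,2)[0][0]; r=cv2.boxPoints(cv2.minAreaRect(q))
    print(st[k,4],rect(px2w(c,r,z)))
b,g,r=[t[...,i].astype(int) for i in range(3)]
blob(np.minimum(np.minimum(b,g),r)>100,(115,180,160,255),.024)
gm=(g>r+15)&(g>b+5)
blob(gm,(255,330,145,245),.008)
blob(gm,(392,457,150,240),.020)
t0=cv2.imread("pics/top0.png"); d=cv2.absdiff(t,t0).max(2)
print("screwdriver diff",d[165:250,208:235].mean(),"reel diff",d[228:258,340:372].mean(), "bg",d[300:330,150:250].mean())
# side pile height: white blob near mat
b,g,r=[s[...,i].astype(int) for i in range(3)]
m=np.zeros(s.shape[:2],np.uint8); m[130:170,215:300]=(np.minimum(b,r)>100)[130:170,215:300]
ys,xs=np.nonzero(m); print("side white rows",ys.min(),ys.max(),"cols",xs.min(),xs.max())
a=np.radians(-11.1); X=np.array([np.cos(a),np.sin(a)]); Y=np.array([-X[1],X[0]])
for z in (.024,.004):
  print(z,[w2px(cs,[*(np.array([.546,.341])+i*.075*X+j*.027*Y),z])[0].round(1).tolist() for i in(-1,1) for j in(-1,1)])
E
```

```text
26.425 [-1.62  0.59  0.61  1.67 -0.39  1.   -1.74] [-0.1  0.1 -0.4]
1394 ('c', array([0.5454, 0.342 ]), 'size', 55.4, 151.8, 'long yaw', np.float32(168.7))
946 ('c', array([ 0.5577, -0.0096]), 'size', 130.5, 61.1, 'long yaw', np.float32(11.5))
873 ('c', array([ 0.5576, -0.3217]), 'size', 60.8, 128.6, 'long yaw', np.float32(178.4))
screwdriver diff 1.971677559912854 reel diff 1.7260416666666667 bg 5.342333333333333
side white rows 140 156 cols 229 284
0.024 [[228.4, 151.3], [229.0, 141.1], [284.1, 149.7], [282.6, 139.8]]
0.004 [[228.9, 157.6], [229.6, 147.4], [284.0, 156.1], [282.5, 146.0]]
```

```bash
python3 -c "
from workcell import workorder
print(workorder.job_done())"
```

```text
the job is handed in; nothing more can be done
None
```

The stack is cleared down to its lowest board and the job is handed in. The last clock reading was 26.4 s against the 72 s limit. `job_done()` gives no verdict, so the checks below are my own.

I took off the upper spacer, then the upper board by its transformer, then the lower spacer. Each was set down with a slow, force-checked lowering.

**Last checks** (measured from the top and side pictures, arm withdrawn and open):
- **Spacers:** the pile's outline on the mat is 55 x 152 mm, against 54 x 150 mm for one plate. It lies within about 3 mm of the mat's centre and is aligned with it. The side picture fits a 20 mm high pile.
- **Upper board:** it lies right way up, with its full 130 x 61 mm outline visible, about 1 mm from the tray's centre and aligned with it.
- **Lowest board:** its full outline (129 x 61 mm) is visible in the holder. Its visible edge had not moved between the early top pictures. I did not measure its full start pose, because the stack covered it.
- **Screwdriver and reel:** there is no visible change from the start picture.

**Forces:** the first spacer met the mat with 38 N at the wrist. That is below the 120 N wrist limit but close to the 40 N limit on the arm or gripper body pressing on something. The other two placements reached about 6 N and 14 N.

I viewed all 12 pictures allowed, against the 8 planned, so the last checks were made by image code alone.

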